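Seat the head form in the modelling stand and lock its knob past the click

ROBOT

A 6-joint arm with a two-finger parallel gripper is mounted at the origin on the work surface. World frame = base frame: x ahead of the robot, y to its left, z up, the work surface at z = 0. Lengths are in m, angles in rad, forces in N, time in s.
With the tool pointing down it reaches from about 0.3 to 1 m from the base axis. Payload 5.1 kg.
Tool frame: the origin (TCP) lies at the centre of the arm's flange, where the gripper is bolted on; the fingertips stand 190 mm ahead of it and the grasp point (between the pads) lies 171 mm ahead of it; z points along the fingers, y is the line along which they close (so a half turn about z gives the same grasp; the last joint's range is limited). The gripper opens to 95 mm and grips with 3 to 60 N. Pads are 20 mm wide; open, the fingers measure 119 mm over their backs; the gripper's body (75 mm by 180 mm) begins 59 mm behind the grasp point.
Start: joints at [-1.38, 0.124, 1.65, -0, 1.367, -0.083], TCP at [0.176, -0.626, 0.405] pointing down, gripper open.
Joint ranges: [-2.61, 2.61], [-1.02, 2.33], [0.03, 2.71], [-1.35, 4.49], [0.32, 2.68], [-2.91, 2.91]. Speed limits (rad/s): [2.57, 2.57, 3.14, 3.14, 3.14, 3.14].

INTERFACE

Orientations are given as [roll, pitch, yaw] about the fixed x, y, z axes, in that order (R = Rz(yaw) Ry(pitch) Rx(roll)).
In Python, from workcell import ctrl, cams, job gives the robot as it stands. Calls block until the motion is done:
- ctrl.movep(position, orientation): joint-space move of the TCP to a pose.
- ctrl.servo_line(position, speed=0.15, attitude=None, threshold=None): straight line of the TCP; attitude=None keeps the orientation; speed is the mean speed in m/s. With threshold (N) it stops when the force on the tool has changed by that much, and returns True; else False.
- ctrl.movej(angles): joint-space move.
- ctrl.set_gripper(opening, force=None): finger opening in m; force is the grip in N (None keeps the last); returns when the fingers have stopped.
- ctrl.wait(seconds).
- ctrl.solve_ik(position, orientation): joint angles nearest the present ones, or None.
- ctrl.sense(): the state.
- cams.capture(name): name is "scene" or "top" or "wrist"; returns the picture (384x512x3 uint8, red, green, blue); there is no depth.
- cams.get_calibration(name): a dict with "fovy" (degrees; the focal length in pixels is half the picture's height over the tangent of half this angle, whatever the lens; pixels are square), "cx", "cy" (the principal point, pixels), "eye" and "attitude" of the camera in the world. Camera axes: x right, y down, z forward; pixel columns grow to the right and rows downward; lengths in m; the calibration is good to about 2 mm. The wrist camera is an equidistant fisheye: a pixel r from the principal point sees the ray r / f radians off the axis. A picture is of the moment at which its call begins: read the wrist's pose just before it. get_calibration takes no time and is no camera call; for the wrist camera it gives the pose at the moment of the call.
A pose or a line that the arm cannot do raises ctrl.PlanningError and nothing moves.
- job.close_job(): hands the job in; it is judged then, once.
Trained networks look in the newest picture that a camera, given by its name, has taken for a name from the list of things; names that differ only in an ending like _2 or _b are one class to them, and where a whole thing is asked for, a point or a joint stands for the part that bears it (a point fixed in the world has none). Each returns a list of dicts, best first, with "confidence" (0 to 1); they miss things now and then, are a little off and sometimes report something else, mostly with a low value. They report only what shows in the picture. A call takes as long as a camera call. They do not tell look-alikes from the thing itself.
- cams.cut_out(camera, target): "pixels" (384x512 bool, what is visible of it) and "rect" ([centre column, centre row, width, height] in pixels, round what is visible of it).
- cams.place_of(camera, target): "position" ([row, column] in pixels: a listed point, or the origin of a listed thing).
The state is a dict: "time_s": time; "qpos": joint angles; "joint_velocities": joint speeds; "tau": joint torques, N m; "position": TCP position; "tool_rot": TCP orientation; "wrist_force": force on the tool from outside, world axes, zero at the start; "torque": the same for the moment, N m; "finger_gap": finger opening in m; "finger_force": force on a finger pad.
Only numpy, scipy, OpenCV 4.12 (cv2) and the standard library are available. Lean on these libraries where they do the work, as an engineer would, in place of code of your own. Each camera call takes 0.05 s, during which the arm holds its last target. There are 200 camera calls.

TASK

Take the head form out of its slanted rest and stand it upright in the tapered socket of the modelling stand, setting it fully home without dropping it. Then lock the stand: turn the pointer knob clockwise (seen from above) until it clicks past the catch lug on the collar below it, let go, and leave the jar, the glue bottle and the record where they are.

Things in the scene. Friction and masses are not known exactly. Their poses are not given: they have to be found in the camera images.
- form: Loose head form, 116 mm long, about 160 g, round about its z axis: aluminium taper (17 mm diameter at its end, 39 mm at z = 42 mm), 20 mm neck from z = 44 to 72 mm, wooden head of 36 mm diameter (full from z = 80 to 108 mm). Origin: centre of the taper's small end; z points to the head. Starts leaning 30 degrees in the rest's cup; pull it out along its axis.
- rest: Fixed wooden rest, 110 x 90 mm foot with a slanted cup of 54 mm outer diameter that leans 30 degrees towards the rest's own -x; cup rim about 70 mm above the table. Origin under the middle of the foot, z up.
- stand: Fixed grey modelling stand: plate 130 x 290 x 12 mm, origin at the centre of its underside, z up, y along the plate. At y = +85 mm a steel cup with a tapered hole that matches the head form's taper (rim 54 mm above the table, hole 38 mm wide there, cup 54 mm outside) with two low gussets; at y = -85 mm a pedestal with the pointer knob.
- seat (a point): Point on the vertical axis of the stand's socket where the head form's origin lies when it is fully home, 16.5 mm above the table.
- knob_axis (a point): Point on the knob's vertical axis at the height to grip, 96 mm above the table. Black knob: disc of 46 mm diameter (top at 69 mm) carrying an upright bar 14 mm wide, from 17 mm on the nose side of the axis to 23 mm on the other, top at 108 mm, with a white line near the nose. Friction of 0.02 N m holds it where it is left; 3 rad between its stops.
- nose (a point): Tip of the low, narrow nose at one end of the knob's bar, 28 mm from the knob's axis, 79 mm above the table. It starts 1.5 to 2.4 rad short of the catch lug, to be turned clockwise from above. A spring detent resists with about 0.15 N m from 0.3 rad before the lug; from 0.15 rad past the lug it snaps on to 0.3 rad and stays. Let go early, it springs back.
- catch: Steel collar round the pedestal under the knob, 58 mm diameter, with one lug 12 mm wide reaching 47 mm from the axis (top 56 mm above the table). Origin on the knob's axis 64 mm above the table, z up, x points from the axis out through the lug. It does not turn in use; its angle on the stand differs from time to time.
- jar: Bystander: glass jar with metal lid, 70 mm diameter, 90 mm tall, origin under its centre, upright.
- glue: Bystander: white glue bottle, 52 mm diameter, 140 mm tall, origin under its centre, upright.
- record: Bystander: black record, 175 mm diameter, 4 mm thick, lying flat, origin under its centre.
There are look-alikes about, which are no part of the job. What is shaped like the form but purple is not meant.

How it is judged:
On the way, in this order (a step that is already met when the one before it is completed fails the run):
1. the head form stands upright, fully home in the socket (horizontal distance between form and seat below 0.005 m and z of form in the frame of seat below 0.004 m and angle between form's own z axis and vertical below 0.07 rad and contact force between the fingers and form below 0.1 N), for 0.2 s.
2. the nose of the knob has clicked past the catch lug (y of nose in the frame of catch below -0.0065 m), for 0.2 s.
At the end, for the whole second after the job is handed in: The head form rests in the socket: lower end within 5 mm sideways of the seat point and under 4 mm above it, leaning under 0.07 rad. The tip of the knob's nose lies over 6.5 mm clockwise past the middle of the catch lug (square to the lug), beyond the detent (horizontal distance between form and seat below 0.005 m and z of form in the frame of seat below 0.004 m and angle between form's own z axis and vertical below 0.07 rad and linear speed of form below 0.02 m/s and y of nose in the frame of catch below -0.0065 m); the robot touches nothing.
It fails at once if the head form is dropped or thrown (faster than 0.7 m/s while no finger touches it) (linear speed of form above 0.7 m/s and contact force between the fingers and form below 0.05 N).
It fails at once if the jar, the glue bottle or the record is moved by more than 30 mm or tipped (distance of any of jar, glue, record from where it was at the start of the episode above 0.03 m or angle between any of jar, glue's own z axis and vertical above 0.4 rad).
It also fails if it takes over 67 s, if anything falls off the work surface, if the arm or the gripper's body presses on something with over 40 N, if the wrist force passes 120 N, or if a joint passes its speed limit or range.

## Working session

There is one attempt and no reset: what is moved stays moved. The work goes in short steps, each a Python script; the robot and the scene stay as the last script left them, time stands still between calls to the robot, and variables do not carry over. Pictures are saved under pics/ and viewed, at most 10 in all, crops included, and the job is handed in when it is done.

```bash
mkdir -p pics; ls; cat > h.py <<'E'
import numpy as np, cv2
from scipy.spatial.transform import Rotation as R
from workcell import ctrl, cams, job
def rot(a):
    a=np.array(a,float)
    return a if a.shape==(3,3) else (R.from_quat(a).as_matrix() if a.size==4 else R.from_euler('xyz',a).as_matrix())
def ray(cal,row,col,fish=False):
    f=192/np.tan(np.radians(cal['fovy'])/2); u=np.array([col-cal['cx'],row-cal['cy']])
    if fish:
        r=np.linalg.norm(u); t=r/f; d=np.array([*(u/max(r,1e-9)*np.sin(t)),np.cos(t)])
    else: d=np.array([*(u/f),1]); d/=np.linalg.norm(d)
    return np.array(cal['eye']), rot(cal['attitude'])@d
def atz(cal,row,col,z,fish=False):
    e,d=ray(cal,row,col,fish); return e+d*(z-e[2])/d[2]
def proj(cal,p,fish=False):
    f=192/np.tan(np.radians(cal['fovy'])/2)
    q=rot(cal['attitude']).T@(np.array(p)-cal['eye'])
    if fish:
        r=np.hypot(q[0],q[1]); t=np.arctan2(r,q[2]); return np.array([cal['cy']+f*t*q[1]/r,cal['cx']+f*t*q[0]/r])
    return np.array([cal['cy']+f*q[1]/q[2],cal['cx']+f*q[0]/q[2]])
def save(n,im): cv2.imwrite('pics/'+n+'.png',cv2.cvtColor(im,cv2.COLOR_RGB2BGR))
E
python3 - <<'E'
from h import *
ims=[]
for c in ['scene','top']:
    im=cams.capture(c); save(c,im)
    print(c,cams.get_calibration(c))
    for t in ['form','rest','stand','seat','knob_axis','nose','catch','jar','glue','record']:
        print(t,[(np.round(d['position'],1).tolist(),round(d['confidence'],2)) for d in cams.place_of(c,t)][:4])
E
```

```text
pics
scene {'fovy': 50.71416890018271, 'cx': 251.4142495480213, 'cy': 186.97658608556955, 'eye': array([1.33494723, 0.62207181, 0.90141319]), 'attitude': array([-2.23986548, -0.01820997,  2.29113093])}
form [([197.1, 295.8], 0.85), ([224.5, 367.2], 0.58), ([229.7, 324.6], 0.54)]
rest [([236.0, 326.3], 0.85)]
stand [([199.6, 238.4], 0.95)]
seat [([203.5, 259.3], 0.81)]
knob_axis [([166.3, 217.6], 0.6)]
nose [([175.2, 215.6], 0.44)]
catch [([178.0, 219.2], 0.62)]
jar [([146.0, 209.1], 0.68)]
glue [([298.3, 344.1], 0.7)]
record [([284.3, 250.4], 0.88)]
top {'fovy': 44.0819611284126, 'cx': 258.60044716853633, 'cy': 188.2494313309821, 'eye': array([ 0.3337147 , -0.02211217,  1.4947514 ]), 'attitude': array([-2.96174239e+00, -2.95735718e-03, -1.56632640e+00])}
form [([252.1, 148.3], 0.88), ([240.3, 238.4], 0.67), ([222.3, 179.4], 0.49)]
rest [([222.0, 181.4], 0.68)]
stand [([201.7, 280.7], 0.93), ([134.7, 201.9], 0.52)]
seat [([205.6, 255.5], 0.64)]
knob_axis []
nose [([187.8, 306.8], 0.69)]
catch [([198.3, 310.9], 0.71)]
jar [([262.2, 393.3], 0.68), ([223.5, 177.9], 0.64), ([204.2, 259.0], 0.24)]
glue [([166.2, 135.9], 0.6)]
record [([132.4, 201.8], 0.61)]
```

```bash
python3 - <<'E'
import cv2
for n in ['scene','top']:
    im=cv2.imread(f'pics/{n}.png'); cv2.imwrite(f'pics/{n}_b.png',cv2.resize(im[60:360,60:460],(800,600),interpolation=cv2.INTER_CUBIC))
E
```

```text
(no output)
```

View pics/scene_b.png

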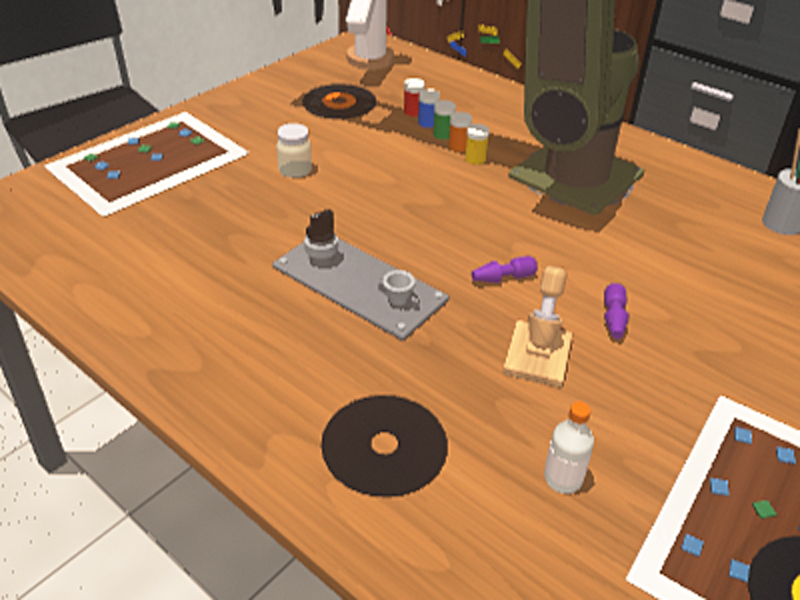

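View pics/top_b.png

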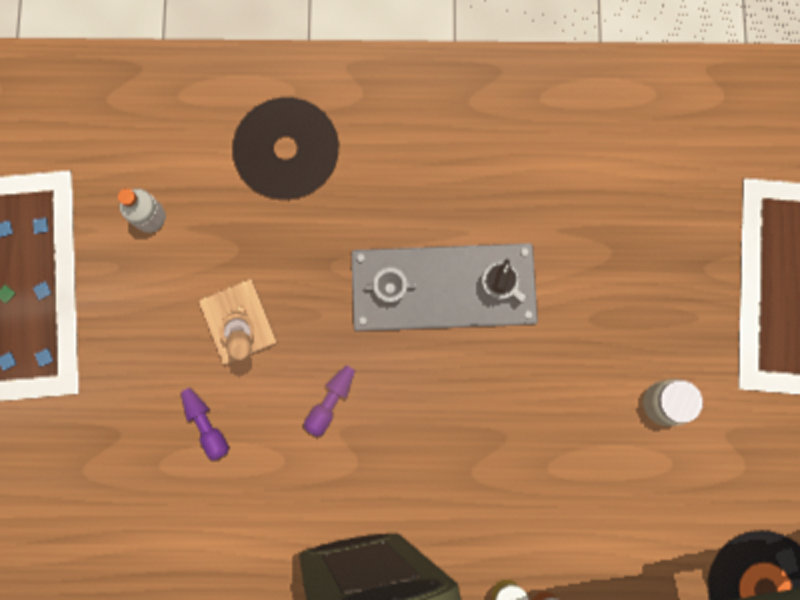

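The form candidates in the top picture are the wooden/aluminium form in the rest at about (col 178, row 225), a purple one at (148, 252) and another purple one at (238, 240). I choose the one in the rest. The knob is at about (311, 200), with the lug pointing down-right, and the socket is at (255, 204).

```bash
cat >> h.py <<'E'
def tri(obs):
    A=np.zeros((3,3));b=np.zeros(3)
    for e,d in obs:
        P=np.eye(3)-np.outer(d,d); A+=P; b+=P@e
    return np.linalg.solve(A,b)
def best(c,t): 
    return cams.place_of(c,t)
E
python3 - <<'E'
from h import *
S=cams.get_calibration('scene');T=cams.get_calibration('top');W=cams.get_calibration('wrist')
s=ctrl.sense(); print(s['position'],s['tool_rot'],W)
Rt=rot(s['tool_rot']); print('cam in tool',Rt.T@(np.array(W['eye'])-s['position']),'\n',Rt.T@rot(W['attitude']))
for n,a,b in [('form',(229.7,324.6),(222.3,179.4)),('rest',(236,326.3),(222,181.4)),('stand',(199.6,238.4),(201.7,280.7)),('seat',(203.5,259.3),(205.6,255.5)),('nose',(175.2,215.6),(187.8,306.8)),('catch',(178,219.2),(198.3,310.9)),('jar',(146,209.1),(262.2,393.3)),('glue',(298.3,344.1),(166.2,135.9)),('record',(284.3,250.4),(132.4,201.8))]:
    print(n,tri([ray(S,*a),ray(T,*b)]).round(4))
cams.capture('top')
for t in ['stand','rest']:
    for d in cams.cut_out('top',t)[:1]:
        ys,xs=np.nonzero(d['pixels']); r=cv2.minAreaRect(np.c_[xs,ys].astype(np.float32)); print(t,d['confidence'],len(xs),r)
        bx=cv2.boxPoints(r); print(np.array([atz(T,y,x,0.012) for x,y in bx]).round(4)[:,:2].tolist())
E
```

```text
[ 0.17573363 -0.62578549  0.40476603] [-3.14158486e+00  5.19680748e-05  2.73838373e-01] {'fovy': 65.70646984690485, 'cx': 250.9184618622083, 'cy': 192.50810089438488, 'eye': array([ 0.25632428, -0.60256514,  0.38468719]), 'attitude': array([ 2.84349583e+00,  8.39430620e-04, -1.29571374e+00])}
cam in tool [ 0.08386833 -0.00056098  0.02007449] 
 [[ 1.24425465e-03 -9.55911402e-01 -2.93652591e-01]
 [ 9.99998880e-01  1.43359089e-03 -4.29530106e-04]
 [ 8.31570406e-04 -2.93651728e-01  9.55912115e-01]]
form [0.4951 0.2151 0.0255]
rest [0.4956 0.2182 0.0012]
stand [ 0.5604 -0.0953  0.0115]
seat [ 0.5449 -0.0157  0.0303]
nose [ 0.5906 -0.17    0.0938]
catch [ 0.5631 -0.1844  0.0599]
jar [ 0.3699 -0.445  -0.0127]
glue [0.6705 0.3767 0.0074]
record [ 0.7913  0.1624 -0.0043]
stand 0.7 3691 ((281.6512451171875, 203.33900451660156), (41.198638916015625, 91.92387390136719), 88.21009063720703)
[[0.6161, 0.0497], [0.6269, -0.2431], [0.4952, -0.2443], [0.4848, 0.0439]]
rest 0.93 867 ((178.21719360351562, 220.20816040039062), (36.32432556152344, 30.404808044433594), 70.34617614746094)
[[0.5378, 0.2921], [0.5708, 0.203], [0.4628, 0.1614], [0.4306, 0.2496]]
```

```bash
python3 - <<'E'
from h import *
def look(n,p,yaw,ts):
    ctrl.movep(p,[np.pi,0,yaw]); ctrl.wait(0.2)
    W=cams.get_calibration('wrist'); im=cams.capture('wrist'); save(n,im); np.save(n+'.npy',W,allow_pickle=True)
    print(n,ctrl.sense()['time_s'])
    for t,z in ts:
        for d in cams.place_of('wrist',t)[:2]:
            print(t,np.round(d['position'],1).tolist(),round(d['confidence'],2),atz(W,*d['position'],z,True).round(4).tolist())
    return W
K=[('stand',0),('seat',.0165),('knob_axis',.096),('nose',.079),('catch',.064)]
look('k1',[.48,-.17,.40],0,K)
look('k2',[.46,-.06,.40],0,K)
look('r1',[.42,.2,.40],0.2,[('rest',0),('form',.03)])
look('r2',[.40,.12,.42],0.2,[('rest',0),('form',.03)])
a=cv2.imread('pics/k1.png');b=cv2.imread('pics/r1.png')
cv2.imwrite('pics/m.png',np.vstack([a,b])[:, :])
cv2.imwrite('pics/kr.png',cv2.resize(np.hstack([a[:, 60:460],b[:,60:460]]),(800,384)))
E
```

```text
k1 3.475
stand [111.2, 192.0] 0.81 [0.5555, -0.0944, 0.0]
seat [117.6, 127.4] 0.81 [0.5523, -0.0113, 0.0165]
knob_axis [104.1, 261.6] 0.69 [0.5634, -0.1798, 0.096]
knob_axis [161.3, 14.8] 0.5 [0.5165, 0.1222, 0.096]
nose [109.6, 192.6] 0.72 [0.5588, -0.1108, 0.079]
nose [81.6, 269.7] 0.61 [0.5863, -0.1884, 0.079]
k2 4.5
stand [95.0, 281.2] 0.75 [0.5556, -0.0982, 0.0]
seat [97.3, 209.5] 0.6 [0.5526, -0.0099, 0.0165]
knob_axis [88.0, 371.2] 0.87 [0.5647, -0.179, 0.096]
nose [221.2, 472.7] 0.67 [0.4104, -0.3632, 0.079]
r1 6.025
rest [102.5, 241.7] 0.98 [0.502, 0.2281, 0.0]
form [108.9, 239.8] 0.9 [0.4942, 0.2278, 0.03]
form [178.9, 163.6] 0.87 [0.3929, 0.3056, 0.03]
r2 6.8083
rest [78.8, 189.7] 0.76 [0.5004, 0.2254, 0.0]
form [149.7, 119.3] 0.89 [0.3938, 0.3001, 0.03]
form [156.2, 308.6] 0.72 [0.4327, 0.0531, 0.03]
```

View pics/kr.png

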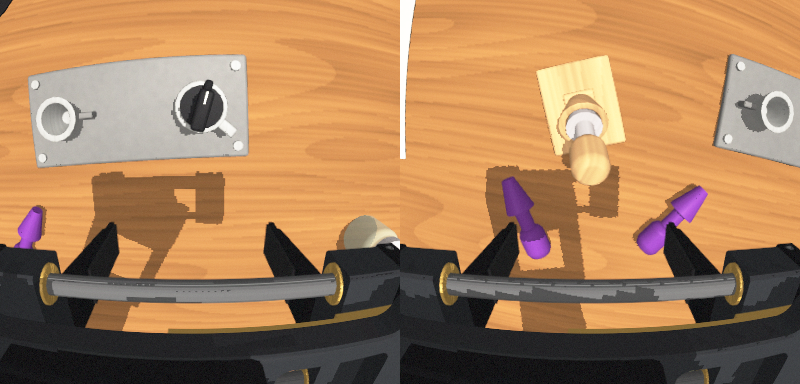

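The choice is confirmed: the wooden form with the aluminium taper leans in the rest (right half, head near (590,150)), and the purple ones lie on the table. On the knob (left half), the white line is at the upper end and the lug points down-right at (228,128). Next I refine the poses by fitting model outlines to the images.

```bash
cat > fit.py <<'E'
from h import *
from scipy.optimize import differential_evolution as DE
from scipy.ndimage import map_coordinates, gaussian_filter
V={}
for n in ['k1','k2','r1','r2','scene','top']:
    im=cv2.cvtColor(cv2.imread(f'pics/{n}.png'),cv2.COLOR_BGR2LAB).astype(float)
    im=gaussian_filter(im,(1.0,1.0,0)); gy,gx=np.gradient(im,axis=(0,1)); g=np.sqrt((gx**2+gy**2).sum(2)); g=np.minimum(g,25)
    cal=np.load(n+'.npy',allow_pickle=True).item() if n[0] in 'kr' else cams.get_calibration(n)
    V[n]=(g,cal,n[0] in 'kr')
def pj(cal,P,fish):
    f=192/np.tan(np.radians(cal['fovy'])/2); q=(np.atleast_2d(P)-cal['eye'])@rot(cal['attitude'])
    r=np.hypot(q[:,0],q[:,1])+1e-12; k=f*np.arctan2(r,q[:,2])/r if fish else f/q[:,2]
    return np.c_[cal['cy']+k*q[:,1],cal['cx']+k*q[:,0]]
def score(P,n):
    g,c,f=V[n]; return map_coordinates(g,pj(c,P,f).T,order=1).mean()
def rect(x0,x1,y0,y1,z,k=40):
    t=np.linspace(0,1,k); o=0*t
    return np.vstack([np.c_[x0+(x1-x0)*t,o+y0,o+z],np.c_[x0+(x1-x0)*t,o+y1,o+z],np.c_[o+x0,y0+(y1-y0)*t,o+z],np.c_[o+x1,y0+(y1-y0)*t,o+z]])
def circ(r,z,x=0,y=0,k=60):
    a=np.linspace(0,2*np.pi,k); return np.c_[x+r*np.cos(a),y+r*np.sin(a),0*a+z]
def tf(P,x,y,a): return P@R.from_euler('z',a).as_matrix().T+[x,y,0]
plate=rect(-.065,.065,-.145,.145,.012); rim=np.vstack([circ(.027,.054,0,.085),circ(.019,.054,0,.085)])
def fs(p,names=('k1','k2','top','scene')):
    return -sum(score(tf(plate,*p),n)+score(tf(rim,*p),n) for n in names)
def form_sil(p,cal):
    x,y,z,az,til=p; ax=np.array([np.sin(til)*np.cos(az),np.sin(til)*np.sin(az),np.cos(til)]); b=np.array([x,y,z])
    h=np.r_[np.linspace(.056,.071,10),np.linspace(.081,.108,20)]; r=np.r_[np.full(10,.010),np.full(20,.018)]
    C=b+h[:,None]*ax; v=C-cal['eye']; s=np.cross(v,ax); s/=np.linalg.norm(s,axis=1)[:,None]
    u=np.cross(s,ax); tip=[]
    return np.vstack([C+s*r[:,None],C-s*r[:,None]]), b, ax
def ff(p,names=('r1','r2','top','scene')):
    return -sum(score(form_sil(p,V[n][1])[0],n) for n in names)
E
cat > runfit.py <<'E'
from fit import *
r=DE(fs,[(.53,.58),(-.12,-.07),(-.02,.12)],seed=1,tol=1e-6); print('stand',r.x.round(4),r.fun)
for n in V:
    if n in('k1','k2','top','scene'):
        q=DE(lambda p:fs(p,(n,)),[(.53,.58),(-.12,-.07),(-.02,.12)],seed=1,tol=1e-6); print(n,q.x.round(4),q.fun.round(2))
st=r.x
foot=lambda p,n:score(tf(rect(-.055,.055,-.045,.045,p[3]),*p[:3]),n)
q=DE(lambda p:-sum(foot(p,n) for n in('r1','r2','top','scene')),[(.47,.53),(.19,.25),(.1,.6),(.005,.025)],seed=1); print('rest',q.x.round(4),q.fun)
rs=q.x
b=rs[:2]
f=DE(ff,[(b[0]-.03,b[0]+.05),(b[1]-.03,b[1]+.03),(0.0,.06),(rs[2]+np.pi-.15,rs[2]+np.pi+.15),(.48,.57)],seed=1,tol=1e-6,maxiter=300); print('form',f.x.round(4),f.fun)
for nn in (('r1','r2'),('r1','r2','top')): 
    f2=DE(lambda p:ff(p,nn),[(b[0]-.03,b[0]+.05),(b[1]-.03,b[1]+.03),(0.0,.06),(rs[2]+np.pi-.15,rs[2]+np.pi+.15),(.48,.57)],seed=2,tol=1e-6,maxiter=300); print(nn,f2.x.round(4),f2.fun)
kx,ky=tf(np.array([[0,-.085,0]]),*st)[0,:2]; print('knob',kx,ky,'seat',tf(np.array([[0,.085,0]]),*st)[0])
bar=rect(-.023,.017,-.007,.007,.108)
kb=DE(lambda p:-sum(score(tf(bar,kx+p[1],ky+p[2],p[0]),n) for n in('k1','k2')),[(-.9,.5),(-.004,.004),(-.004,.004)],seed=1); print('bar',kb.x,kb.fun)
lug=np.array([[.031+.016*t,s*.006,.056] for t in np.linspace(0,1,20) for s in(-1,1)]+[[.047,y,.056] for y in np.linspace(-.006,.006,15)])
lg=DE(lambda p:-sum(score(tf(lug,kx+kb.x[1],ky+kb.x[2],p[0]),n) for n in('k1','k2')),[(-3,-1.4)],seed=1); print('lug',lg.x,lg.fun)
np.savez('est',stand=st,rest=rs,form=f.x,bar=kb.x,lug=lg.x)
tiles=[]
for n,P,ctr in [('k1',np.vstack([tf(plate,*st),tf(rim,*st),tf(bar,kx+kb.x[1],ky+kb.x[2],kb.x[0]),tf(lug,kx,ky,lg.x[0])]),(106,262)),('k1',np.vstack([tf(plate,*st),tf(rim,*st)]),(110,130)),
  ('r1',np.vstack([tf(rect(-.055,.055,-.045,.045,rs[3]),*rs[:3]),form_sil(f.x,V['r1'][1])[0]]),(120,242)),('scene',np.vstack([form_sil(f.x,V['scene'][1])[0],tf(plate,*st),tf(rim,*st)]),(210,320))]:
    im=cv2.imread(f'pics/{n}.png'); r0,c0=ctr[0]-37,ctr[1]-50
    big=cv2.resize(im[r0:r0+75,c0:c0+100],(400,300),interpolation=cv2.INTER_CUBIC)
    for y,x in pj(V[n][1],P,V[n][2]): cv2.circle(big,(int((x-c0+.5)*4),int((y-r0+.5)*4)),1,(0,0,255),-1)
    tiles.append(big)
cv2.imwrite('pics/ov.png',np.vstack([np.hstack(tiles[:2]),np.hstack(tiles[2:])]))
E
time python3 runfit.py
```

```text
stand [ 0.557  -0.096   0.0448] -118.78687087393388
k1 [ 0.5569 -0.0959  0.046 ] -30.97
k2 [ 0.5571 -0.0955  0.0444] -31.38
scene [ 0.5577 -0.096   0.0538] -31.05
top [ 0.5571 -0.0985  0.0433] -28.23
rest [0.499  0.2281 0.4139 0.0134] -66.49789175486582
form [0.5017 0.2231 0.0482 3.5906 0.48  ] -48.88130508368577
('r1', 'r2') [0.4962 0.2345 0.0175 3.7055 0.4992] -24.68141634818312
('r1', 'r2', 'top') [0.5066 0.2329 0.0173 3.5817 0.57  ] -35.17733798761628
knob 0.5608354321906913 -0.1808941311807272 seat [ 0.55321399 -0.01106506  0.        ]
bar [-2.70920789e-01 -1.79012170e-04  4.96061811e-04] -33.23089726798504
lug [-2.24858345] -29.827469236575382
real	1m4.038s
user	1m6.736s
sys	0m0.660s
```

View pics/ov.png

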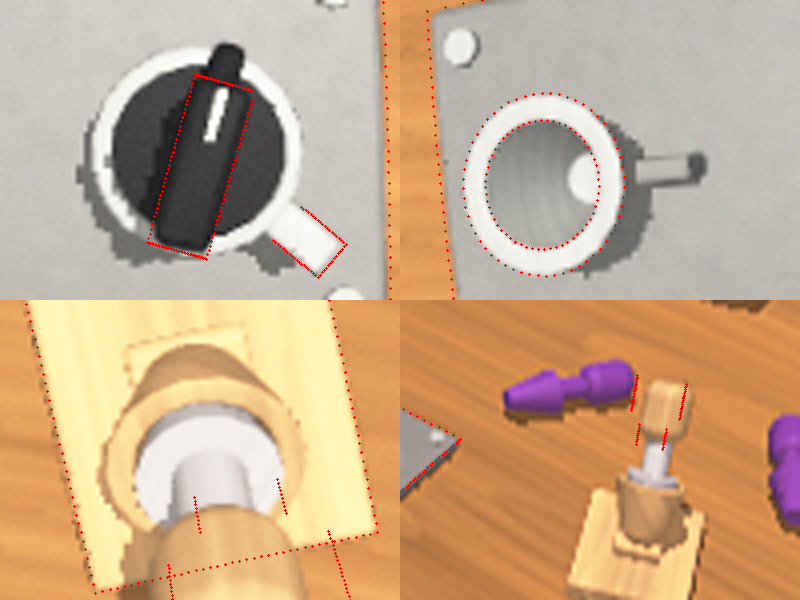

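The stand, bar and lug overlays fit well: nose at -0.27 rad, lug at -2.25 rad. The form overlay is wrong, so I refit it with the tilt and azimuth tied to the rest, plus its collar and tip outline.

```bash
cat > runfit2.py <<'E'
from fit import *
E=np.load('est.npz'); rs=E['rest']; 
def model(p,n):
    u,w,z,da,dt=p; az=rs[2]+np.pi+da; til=np.pi/6+dt
    c,s=np.cos(rs[2]),np.sin(rs[2]); b=[rs[0]+c*u-s*w,rs[1]+s*u+c*w,z]
    cal=V[n][1]; P,b,ax=form_sil((*b,az,til),cal)
    M=R.from_rotvec(til*np.array([-np.sin(az),np.cos(az),0])).as_matrix()
    a=np.linspace(0,2*np.pi,80); C=np.c_[.0195*np.cos(a),.0195*np.sin(a),0*a+.042]; 
    v=b+C@M.T
    lat=v-b-.042*ax; keep=lat@np.array([np.cos(az),np.sin(az),0])<-.004 if n!='scene' else np.zeros(80,bool)
    out=[P,v[keep]]
    k=np.cross(b+.116*ax-cal['eye'],ax); k/=np.linalg.norm(k)
    if n=='scene': out.append(b+.116*ax+np.linspace(-.009,.009,20)[:,None]*k)
    return np.vstack(out),b,ax
N=('r1','r2','top','scene')
B=[(-.03,.05),(-.01,.01),(0.0,.06),(-.06,.06),(-.03,.03)]
def run(N,s): return DE(lambda p:-sum(score(model(p,n)[0],n) for n in N),B,seed=s,tol=1e-6,maxiter=200)
best=None
for N_ in (N,('r1','scene'),('r1','r2','scene')):
    f=run(N_,3); _,b,ax=model(f.x,'r1'); print(N_,f.x.round(4),round(f.fun,2),b.round(4),'head',(b+.094*ax).round(4))
    if best is None: best=f.x
_,b,ax=model(best,'r1'); np.savez('form',b=b,ax=ax,p=best)
tiles=[]
for n,ctr in zip(N,((120,242),(105,180),(222,180),(210,320))):
    im=cv2.imread(f'pics/{n}.png'); r0,c0=ctr[0]-37,ctr[1]-50
    big=cv2.resize(im[r0:r0+75,c0:c0+100],(400,300),interpolation=cv2.INTER_CUBIC)
    for y,x in pj(V[n][1],model(best,n)[0],V[n][2]): cv2.circle(big,(int((x-c0+.5)*4),int((y-r0+.5)*4)),1,(0,0,255),-1)
    tiles.append(big)
cv2.imwrite('pics/ov2.png',np.vstack([np.hstack(tiles[:2]),np.hstack(tiles[2:])]))
E
python3 runfit2.py
```

```text
('r1', 'r2', 'top', 'scene') [-0.0019  0.0017  0.0327  0.06    0.03  ] -49.2 [0.4966 0.2288 0.0327] head [0.4526 0.2063 0.1126]
('r1', 'scene') [-0.0019 -0.0013  0.032  -0.0512  0.03  ] -25.72 [0.4977 0.2261 0.032 ] head [0.4515 0.2086 0.112 ]
('r1', 'r2', 'scene') [-0.0019  0.0016  0.0327  0.06    0.03  ] -39.88 [0.4966 0.2288 0.0327] head [0.4526 0.2063 0.1127]
```

View pics/ov2.png

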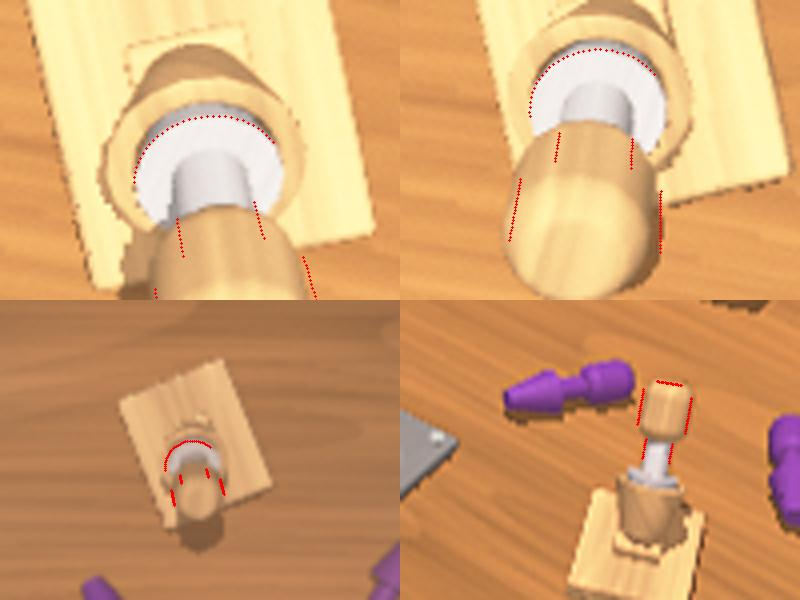

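The overlay is now within about 2 mm: collar arc at (205,115) in the r1 tile, head edges in the r2 tile. I fix the tilt and azimuth to the rest, refit the offset, and check reach.

```bash
sed -i 's/h=np.r_\[np.linspace(.056,.071,10)/h=np.r_[np.linspace(.046,.058,10)/' fit.py
sed -i 's/^B=.*/B=[(-.03,.05),(-.01,.01),(0.0,.06),(-.001,.001),(-.001,.001)]/' runfit2.py; python3 runfit2.py
cat > g.py <<'E'
from h import *
F=np.load('form.npz'); b,ax=F['b'],F['ax']/np.linalg.norm(F['ax']); E=np.load('est.npz'); st=E['stand']
c,s=np.cos(st[2]),np.sin(st[2])
seat=np.array([st[0]-s*.085,st[1]+c*.085,.0165]); knob=np.array([st[0]+s*.085+E['bar'][1],st[1]-c*.085+E['bar'][2],.096])
def pose(axis,yd):
    z=-axis/np.linalg.norm(axis); y=yd-z*(yd@z); y/=np.linalg.norm(y); return R.from_matrix(np.c_[np.cross(y,z),y,z]).as_euler('xyz')
def tcp(g,att): return np.array(g)-.171*rot(att)[:,2]
hz=np.array([-ax[1],ax[0],0]); hz/=np.linalg.norm(hz)
E
python3 - <<'E'
from g import *
print(b,ax,seat,knob,ctrl.sense()['qpos'])
for sg in(1,-1):
    a=pose(ax,sg*hz)
    for h in (.094,.094+.09): print(sg,h,tcp(b+h*ax,a).round(3),np.round(a,2),ctrl.solve_ik(tcp(b+h*ax,a),a))
for yaw in np.arange(-3,3.2,.5):
    q=ctrl.solve_ik(tcp(seat+[0,0,.094],[np.pi,0,yaw]),[np.pi,0,yaw]); k=ctrl.solve_ik(tcp(knob,[np.pi,0,yaw]),[np.pi,0,yaw])
    print(yaw,None if q is None else round(q[5],2),None if k is None else round(k[5],2))
E
```

```text
('r1', 'r2', 'top', 'scene') [-0.0031  0.0002  0.0329 -0.001  -0.001 ] -50.86 [0.4961 0.227  0.0329] head [0.4531 0.2082 0.1143]
('r1', 'scene') [ 0.015   0.0014  0.0471 -0.001  -0.001 ] -26.35 [0.5122 0.2354 0.0471] head [0.4692 0.2166 0.1285]
('r1', 'r2', 'scene') [-0.0031  0.0001  0.0328 -0.001  -0.001 ] -40.32 [0.496  0.2269 0.0328] head [0.4531 0.2081 0.1142]
[0.49609183 0.22701112 0.03285559] [-0.45718538 -0.2002934   0.86652414] [ 0.55321399 -0.01106506  0.0165    ] [ 0.56065642 -0.18039807  0.096     ] [ 1.64076206e-01 -4.32741439e-01  2.11814175e+00  1.05082244e-04
  1.45713279e+00  1.53364450e+00]
1 0.094 [0.375 0.174 0.262] [ 3.14 -0.52  0.41] [ 0.2889125  -0.42452742  2.40760163  0.10330915  0.64180691  1.38035046]
1 0.184 [0.334 0.156 0.34 ] [ 3.14 -0.52  0.41] [ 0.27118264 -0.67846996  2.42090779  0.09138433  0.88295395  1.38966344]
-1 0.094 [0.375 0.174 0.262] [-3.14  0.52 -2.73] [ 0.2889125  -0.42452742  2.40760163  0.10330915  0.64180691 -1.76124219]
-1 0.184 [0.334 0.156 0.34 ] [-3.14  0.52 -2.73] [ 0.27118264 -0.67846996  2.42090779  0.09138433  0.88295395 -1.75192922]
-3.0 -1.83 -2.11
-2.5 -2.33 -2.61
-2.0 -2.83 None
-1.5 None 2.67
-1.0 2.45 2.17
-0.5 1.95 1.67
0.0 1.45 1.17
0.5 0.95 0.67
1.0 0.45 0.17
1.5 -0.05 -0.33
2.0 -0.55 -0.83
2.5 -1.05 -1.33
3.0 -1.55 -1.83
```

```bash
python3 - <<'E'
from g import *
a=pose(ax,hz)
ctrl.set_gripper(.075,20)
ctrl.movep(tcp(b+.19*ax,a),a)
print(ctrl.servo_line(tcp(b+.094*ax,a),.1,threshold=8), (ctrl.sense()['position']-tcp(b+.094*ax,a)).round(4))
ctrl.set_gripper(0.0,20); s=ctrl.sense(); print('gap',s['finger_gap'],s['finger_force'],s['wrist_force'],s['time_s'])
print(ctrl.servo_line(tcp(b+.174*ax,a),.08)); s=ctrl.sense(); print('gap',s['finger_gap'],s['finger_force'],s['wrist_force'])
av=[np.pi,0,.3]
yd=rot(av)[:,1]
ctrl.servo_line(s['position']+[0.03,-.02,.04],.1)
ctrl.movep(tcp(seat+[0,0,.094+.08],av),av); ctrl.wait(.3)
s=ctrl.sense(); print('gap',s['finger_gap'],s['finger_force'],s['wrist_force'],s['position'],s['time_s'])
ims=[cams.capture(c) for c in('scene','wrist')]
sc=cv2.resize(ims[0][110:230,180:340],(400,300)); save('held',np.hstack([sc,cv2.resize(ims[1],(400,300))]))
E
```

```text
False [0.0003 0.     0.0006]
gap 0.035482816394002935 19.999980165048328 [-0.49949347 -0.93076658  1.05295541] 9.9333
False
gap 0.035496065503400134 19.999648488883395 [-1.05255859 -0.65157182 -1.74012348]
gap 0.03540865927547343 19.999883295677137 [-0.09238394  0.13055077 -2.05746161] [ 0.55253907 -0.01012934  0.36226   ] 12.9333
```

View pics/held.png

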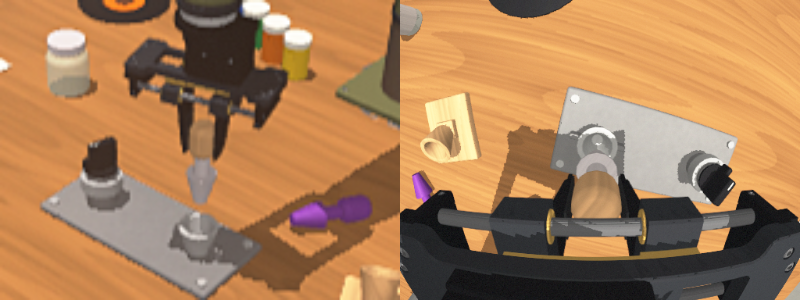

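The form is held upright with its taper above the cup (left tile, around (200,185)). I descend with force checking, then seat it.

```bash
python3 - <<'E'
from g import *
def go(h,v,th): 
    t=tcp(seat+[0,0,.094+h],[np.pi,0,.3]); r=ctrl.servo_line(t,v,threshold=th); s=ctrl.sense()
    print(h,r,(s['position']-t).round(4),s['wrist_force'].round(2),round(s['finger_gap'],4)); return r
go(.03,.1,5)
for h in (.0,-.015):
    if go(h,.03,6): break
ctrl.wait(.2); s=ctrl.sense(); print(s['wrist_force'],s['time_s'])
im=cams.capture('scene'); save('ins',cv2.resize(im[110:230,180:340],(800,600)))
E
```

```text
0.03 False [ 0.0002 -0.0001  0.0001] [ 0.1   0.61 -1.38] 0.035
0.0 False [-0.0001  0.     -0.0001] [-0.42 -0.78 -2.04] 0.0355
-0.015 True [0.0001 0.     0.0141] [-0.22 -0.24  3.44] 0.035
[ 0.13142029 -0.30107209  5.35780871] 15.2667
```

View pics/ins.png

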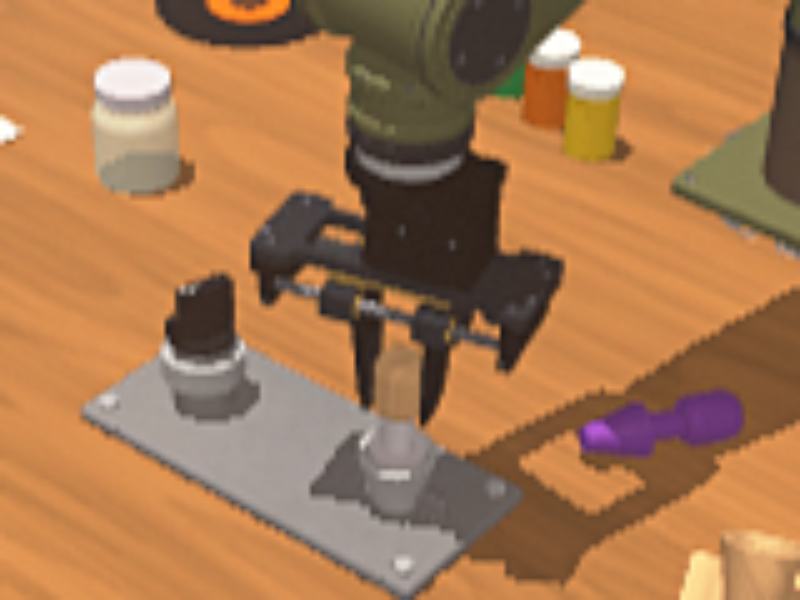

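It made contact at the predicted home depth, 0.9 mm below nominal. I press a little, release, retreat and go to view the knob.

```bash
python3 - <<'E'
from g import *
s=ctrl.sense(); print(ctrl.servo_line(s['position']-[0,0,.006],.02,threshold=12),ctrl.sense()['position']-tcp(seat+[0,0,.094],[np.pi,0,.3]))
ctrl.set_gripper(.07); ctrl.wait(.4); s=ctrl.sense(); print(s['finger_force'],s['finger_gap'],s['wrist_force'])
ctrl.servo_line(s['position']+[0,0,.13],.12)
ctrl.movep([.48,-.12,.40],[np.pi,0,0]); ctrl.wait(.2)
W=cams.get_calibration('wrist'); im=cams.capture('wrist'); save('k3',im); np.save('k3.npy',W,allow_pickle=True)
sc=cams.capture('scene')
save('seated',np.hstack([cv2.resize(im[40:190,100:300],(400,300)),cv2.resize(sc[140:230,200:320],(400,300))]))
print(ctrl.sense()['time_s'])
E
```

```text
True [ 1.06632707e-03 -2.33824486e-05 -1.21624409e-03]
0.0 0.06991365374104624 [-0.44338215 -0.22099807 -0.22241057]
18.8333
```

View pics/seated.png

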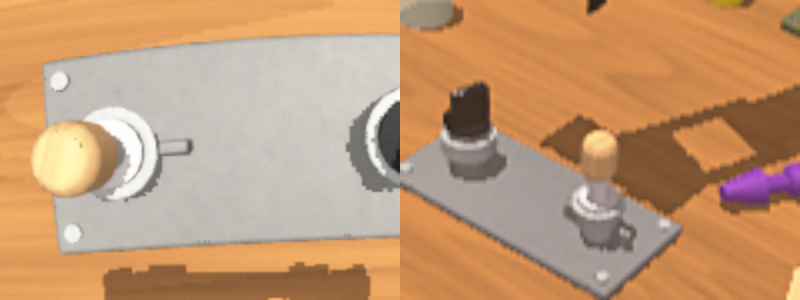

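The form stands upright in the socket, with its collar just proud of the rim (left tile at (125,150)). Now the knob.

```bash
python3 - <<'E'
from g import *
th,lg=float(E['bar'][0]),float(E['lug'][0]); a=[np.pi,0,th+np.pi]
S=cams.get_calibration('scene'); print('tip pred scene',proj(S,seat+[0,0,.116]))
ctrl.movep(tcp(knob+[0,0,.08],a),a)
ctrl.set_gripper(.05)
print(ctrl.servo_line(tcp(knob,a),.1,threshold=8))
ctrl.set_gripper(0,40); s=ctrl.sense(); print(s['finger_gap'],s['torque'],s['time_s'])
q0=np.array(s['qpos']); tot=th-lg+.30; print('turn',tot,q0[5])
for f in np.linspace(0,1,7)[1:]:
    q=q0.copy(); q[5]+=tot*f; ctrl.movej(q); s=ctrl.sense(); print(round(tot*f,2),s['torque'].round(3),s['wrist_force'].round(1),(s['position']-tcp(knob,a)).round(4))
ctrl.wait(.3); s=ctrl.sense(); print(s['torque'],s['finger_gap'],s['time_s'])
ctrl.set_gripper(.05); ctrl.wait(.2)
ctrl.servo_line(tcp(knob+[0,0,.13],a),.12)
ctrl.movep([.48,-.17,.40],[np.pi,0,0.3]); ctrl.wait(.2)
W=cams.get_calibration('wrist'); im=cams.capture('wrist'); save('k4',im); np.save('k4.npy',W,allow_pickle=True)
r,c=proj(W,knob,True).astype(int); r=max(r,50); c=max(c,70); print(ctrl.sense()['time_s'])
# overlay expected bar for nose at lug-.3
big=im[r-50:r+50,c-66:c+67].copy(); big=cv2.resize(big,(532,400),interpolation=cv2.INTER_CUBIC)
for an,z,L,col in ((lg-.3,.079,.028,(255,0,0)),(lg,.056,.047,(0,255,0))):
    y,x=proj(W,np.r_[knob[:2]+L*np.array([np.cos(an),np.sin(an)]),z],True); cv2.circle(big,(int((x-c+66.5)*4),int((y-r+50.5)*4)),4,col,1)
save('after',big)
E
```

```text
tip pred scene [180.61838173 259.67072706]
False
0.013437789678157236 [-0.68205615  0.08325082  0.01109184] 23.525
turn 2.27766266486924 -1.7023081200437657
0.38 [-0.311 -0.055 -0.001] [-0.9 -1.1  0.2] [-0.0001 -0.0006  0.0002]
0.76 [-0.257 -0.157 -0.053] [-1.4 -1.6  0.3] [-0.0001 -0.0005  0.0001]
1.14 [-0.316 -0.226 -0.049] [ 0.4 -1.8 -0.1] [-0.0001 -0.0005  0.0001]
1.52 [-0.216 -0.352 -0.014] [ 0.3 -1.1 -0.1] [-0.     -0.0005  0.0002]
1.9 [-0.311 -0.514  0.046] [ 1.8 -1.6 -1.5] [ 0.     -0.0005  0.0002]
2.28 [-0.337 -0.689  0.031] [ 3.2 -1.3 -2.8] [ 0.     -0.0006  0.0002]
[-0.37894837 -0.88563633 -0.01950798] 0.014289506289320209 26.525
29.4333
```

View pics/after.png

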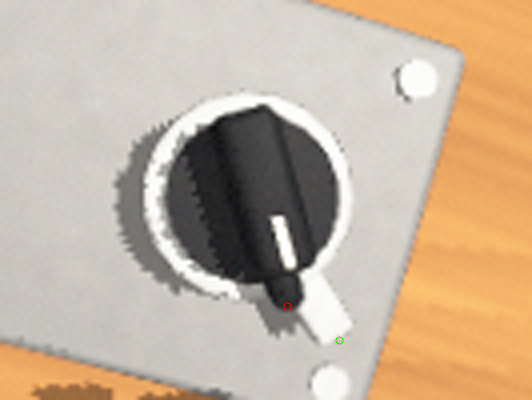

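The nose tip at (287,305) sits on the predicted mark 0.3 rad past the lug (lug end at (339,340)), so the knob has clicked. The form's tip also matches its predicted place. I hand in.

```bash
python3 -c "
from workcell import job; print(job.close_job())"
```

```text
the job is handed in; nothing more can be done
None
```

The head form stands fully home in the socket, the knob is clicked past the catch lug and released, and the job is handed in at about 29 s on the robot's clock; the jar, glue bottle and record were not touched, and `close_job()` returned no verdict.

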